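# Load the top tray of a nested pile into the sprung cradle

## Task

Take only the top black tray off the nested pile and clamp it, right way up, in the blue slanted cradle: set its far foot edge against the orange sprung jaw, push the jaw back and lower the near edge behind the front lip, so that the tray lies flat on the bed, held between jaw and lip, and let go. Push the jaw gently, without ramming it against its end stop. Leave the other trays nested where they are, do not drop the tray, and do not disturb the other things on the bench.

Things in the scene. Friction and masses are not known exactly. Their poses are not given: they have to be found in the camera images.
- tray_top_center (a point): Top tray, black plastic, empty, 0.11 to 0.23 kg; point at its centre, 23 above the underside, 23 below the rim. z up, x long direction (points away from the robot within 0.35 rad), y short one. Solid foot 118 (x) x 88 (y) x 12 tall, upright faces; above it four walls 3.5 thick, flared outward 25 degrees from vertical up to a 150 x 120 rim. Low ribs inside reach 1 above this point.
- tray_top_rim (a point): Middle of the top tray's near (robot-side) rim, mid-thickness of the wall: 73 in -x and 23 in +z of the tray's centre; same axes. The tray is too wide to span: pinch this wall, fingers leaning 25 degrees along it (pointing down and to tray +x), one inside and one outside, tips 12 to 18 past this point. The next tray's rim is 24 lower.
- tray_mid_center (a point): Second tray of the pile, same shape and point. The top tray's foot sits loosely in it (about 1.7 play each side), resting on its ribs, 24 higher.
- tray_low_center (a point): Third, lowest tray of the pile, same shape and point; rests on a fixed green stand block 190 x 160 that is 20 to 60 tall.
- bed: Blue slanted bed of the fixed cradle, plate 168 (x) x 124 (y). Origin on its upper face, in the middle of where a loaded tray's foot lies. z = normal of the bed, x = up the slope (rises 0.17 rad, away from the robot), y across. Side cheeks 8 tall, inner faces at y = +-50. Loaded, the tray's centre is 23 above the origin, its x along the bed's x (either way round).
- bed_lip (a point): Top edge, inner face, middle of the fixed blue lip at the bed's low, near end: 8 above the bed, 59 in -x of the bed's origin; 110 wide; axes as the bed. The loaded tray's foot rests against it.
- jaw (a joint): Orange sprung jaw at the bed's high, far end, 90 wide, 10 tall, face at bed x = +51 at rest (110 from the lip, 8 less than the foot). Slides up the slope: 0 at rest, at most 0.016 m. Needs 3.6 N to start, 6 N at 0.008 (tray clamped), 8.4 N at the stop; springs back.
- bluebin: blue open parts bin 160 x 110 x 70, bystander; origin centre of its underside
- flux: white bottle, 52 across, 130 tall, bystander; origin centre of its underside
- driver: screwdriver lying on the table, bystander; origin at its handle-to-shaft line
- tape: yellow ring 90 across, 25 tall, bystander; origin centre of its underside
- cup: small metal cup 70 across, 50 tall, bystander; origin centre of its underside
- weight: brass cylinder 44 across, 40 tall, bystander; origin centre of its underside
Things that resemble listed ones, but are neither listed nor needed, are in the scene too. Leave any pink or turquoise look-alike of the part that bears tray_top_center alone.

How it is judged (in metres and radians):
On the way:
1. the top tray is lifted clear of the pile (50 mm up or more), the rest of the pile still in place (z of tray_top_center in the frame of tray_mid_center above 0.074 m and distance of each of tray_mid_center, tray_low_center from where it was at the start of the episode below 0.012 m and angle between each of tray_mid_center, tray_low_center's own z axis and vertical below 0.06 rad), for 0.1 s.
At the end, for the whole second after the job is handed in: Top tray flat on the bed (4 mm, 0.05 rad), against the lip (centre within 5 mm along the slope, 12 mm across, 0.06 rad in direction), at rest, jaw pushed back 5 to 11 mm by it; the other two trays within 12 mm of their start and upright within 0.06 rad (z of tray_top_center in the frame of bed between 0.019 and 0.027 m and x of tray_top_center in the frame of bed between -0.005 and 0.005 m and y of tray_top_center in the frame of bed between -0.012 and 0.012 m and angle between the z axis of tray_top_center and the z axis of bed, either way round below 0.05 rad and angle between the x axis of tray_top_center and the x axis of bed, either way round below 0.06 rad and value of joint jaw between 0.005 and 0.011 m and linear speed of tray_top below 0.01 m/s and distance of each of tray_mid_center, tray_low_center from where it was at the start of the episode below 0.012 m and angle between each of tray_mid_center, tray_low_center's own z axis and vertical below 0.06 rad); the robot touches nothing.
It fails at once if a bystander is moved more than 30 mm (distance of any of bluebin, flux, driver, tape, cup, weight from where it was at the start of the episode above 0.03 m).
It fails at once if the lower trays are pulled from their place by more than 25 mm (distance of any of tray_mid_center, tray_low_center from where it was at the start of the episode above 0.025 m).
It fails at once if the jaw is rammed against its end stop (15.5 mm) (value of joint jaw above 0.0155 m).
It fails at once if the top tray is dropped (moves faster than 1.2 m/s) (linear speed of tray_top above 1.2 m/s).
It also fails if it takes over 51 s, if anything falls off the work surface, if the arm or the gripper's body presses on something with over 40 N, if the wrist force passes 120 N, or if a joint passes its speed limit or range.

## Robot

A 6-joint arm with a two-finger parallel gripper is mounted at the origin on the work surface. World frame = base frame: x ahead of the robot, y to its left, z up, the work surface at z = 0. Lengths are in m, angles in degrees, forces in N, time in s.
With the tool pointing down it reaches from about 0.35 to 0.95 m from the base axis. Payload 17.4 kg.
Tool frame: the origin (TCP) lies midway between the tips of the shut fingers; the grasp point (between the pads) lies 19 mm behind it; z points along the fingers, y is the line along which they close (so a half turn about z gives the same grasp; the last joint's range is limited). The gripper opens to 93 mm and grips with 3 to 60 N. Pads are 15 mm wide; open, the fingers measure 128 mm over their backs; the gripper's body (75 mm by 188 mm) begins 65 mm behind the grasp point.
Start: joints at [68.881, 6.646, 82.598, -0, 90.757, -2.166], TCP at [0.219, 0.638, 0.219] pointing down, gripper open.
Joint ranges: [-162.19, 162.19], [-47.58, 125.68], [4.15, 143.07], [-65.23, 245.23], [0.69, 171.88], [-170.13, 170.13]. Speed limits (degrees/s): [108.29, 108.29, 127.2, 180, 180, 180].

## Interface

Orientations are given as [roll, pitch, yaw] about the fixed x, y, z axes, in that order (R = Rz(yaw) Ry(pitch) Rx(roll)).
In Python, from workcell import ctrl, grab_frame, camera_model gives the robot as it stands.
- The arm moves only by the tool send_rows, never from a script. Its argument "moves" is a list that holds one entry, the list of rows, each a list of 7 numbers: the gripper command: -1 is shut, 1 is fully open, values between are in proportion, then the shift along the tool's x, y, z each as a share of 0.1 m, from -1 to 1, then the turn, a rotation vector about the tool's x, y, z each as a share of 90 degrees, from -1 to 1. A call has 1 to 8 rows; each row shifts and turns the commanded pose from where the row before left it, along the tool's axes as they then stand; what a row does not reach is not made up. A row lasts 1/10 s, in which the tool goes at most 50 mm and 8.59 degrees, less where a joint would pass 70% of its speed; a pose out of reach is approached as far as the arm can. A call with a number of a shift or a turn outside -1 to 1 is refused whole. A call with a gripper value outside its range is refused whole. The fingers move at their own pace and stop on an object; "force" is the grip in N (left out, the last holds). Time passes only in rows, so rows that do not move let the fingers close. It gives the time, the measured TCP pose, the force, the opening and the grip force at its end, in the units of the state.
- ctrl.state(): the state, without advancing time (a new reading comes with each control period).
- grab_frame(name): name is "scene" or "top"; returns the picture (384x512x3 uint8, blue, green, red); there is no depth.
- camera_model(name): a dict with "vfov" (degrees; the focal length in pixels is half the picture's height over the tangent of half this angle, whatever the lens; pixels are square), "cx", "cy" (the principal point, pixels), "origin" and "attitude" of the camera in the world. Camera axes: x right, y down, z forward; pixel columns grow to the right and rows downward; lengths in m; the calibration is good to about 2 mm. A picture is of the moment at which its call begins. camera_model takes no time and is no camera call.
- ctrl.close_job(): hands the job in; it is judged then, once.
The state is a dict: "time_s": time; "q": joint angles; "joint_velocities": joint speeds; "tau": joint torques, N m; "ee_pos": TCP position; "ee_rot": TCP orientation; "force": force on the tool from outside, world axes, zero at the start; "moment": the same for the moment, N m; "width": opening from 0.0 (shut) to 1.0 (fully open); "gripper_force": force on a finger pad.
Only numpy, scipy, OpenCV 4.12 (cv2) and the standard library are available. Lean on these libraries where they do the work, as an engineer would, in place of code of your own. Each camera call takes 0.05 s, during which the arm holds its last target. There are 200 camera calls.

## Working session

There is one attempt and no reset: what is moved stays moved. The work goes in short steps, Python scripts to look and compute and a tool call to move; the robot and the scene stay as the last step left them, time stands still between calls to the robot, and variables do not carry over. Pictures are saved under pics/ and viewed, at most 10 in all, crops included, and the job is handed in when it is done.

Besides the shell and the picture viewer there is one more tool, called after "Call:" in YAML: its name, and indented under it one key for each argument. send_rows: Moves the arm, as the interface text tells. Shift numbers are shares of 0.1 m and turn numbers shares of 90 degrees, none past 1 either way. Its arguments: {"type":"object","properties":{"moves":{"type":"array"},"force":{"type":"number"}},"required":["moves"]}

```bash
mkdir -p pics
cat > h.py <<'E'
import numpy as np, cv2
from scipy.spatial.transform import Rotation as R
from workcell import ctrl, grab_frame, camera_model
E
python3 - <<'E'
from h import *
for n in ("scene","top"):
    im=grab_frame(n); cv2.imwrite(f"pics/{n}0.png",im)
    cv2.imwrite(f"pics/{n}0b.png",cv2.resize(im,(800,600),interpolation=cv2.INTER_CUBIC))
    print(n,camera_model(n))
print(ctrl.state())
E
```

```text
scene {'vfov': 43.51256329740908, 'cx': 267.2027260576276, 'cy': 194.36094177430164, 'origin': array([ 1.68346298, -0.23756853,  1.05952843]), 'attitude': array([-129.43377187,    0.58671611,   76.87601956])}
top {'vfov': 44.92916457348524, 'cx': 262.04322961916483, 'cy': 187.71314096113747, 'origin': array([0.19102232, 0.01901969, 1.72283315]), 'attitude': array([-166.90008497,   -0.36238048,  -89.63712342])}
{'time_s': 0.1, 'q': array([ 6.88812188e+01,  6.66934663e+00,  8.26332745e+01, -1.12287705e-03,
        9.07560232e+01, -2.16648903e+00]), 'joint_velocities': array([-0.01409525, -0.11602424, -0.08763026,  0.04894375, -0.05851269,
       -0.002197  ]), 'tau': array([ 1.86668389e-03, -7.22897530e+01, -6.23870516e+01,  7.80850346e-02,
        2.27167265e-02, -3.65908852e-05]), 'ee_pos': array([0.21917913, 0.63821948, 0.2179882 ]), 'ee_rot': array([-1.79941355e+02, -1.09496073e-03,  1.61047693e+02]), 'force': array([-0.57013695,  0.67907123, -0.77215171]), 'moment': array([-0.0029177 ,  0.01726693, -0.01322456]), 'gripper_force': 0.0, 'width': 0.9989191846487816}
```

View pics/scene0b.png

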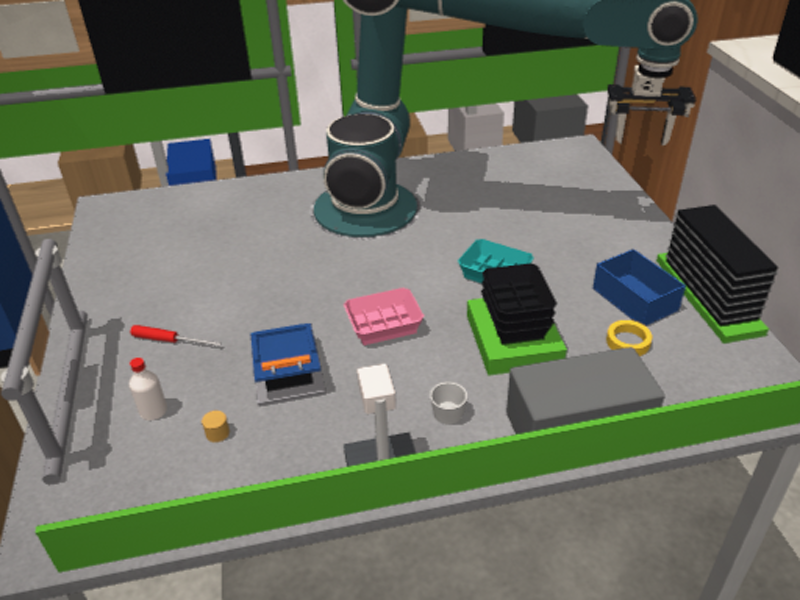

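View pics/top0b.png

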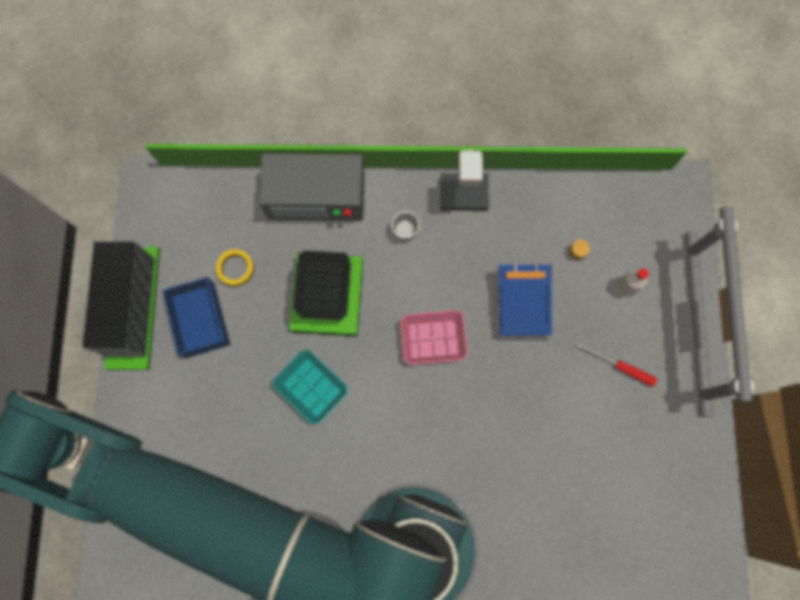

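The scene view shows the pile at about (518,300) on its green stand, the cradle at (285,355) with its orange jaw at (285,363), and the pink and turquoise look-alikes. The top view shows the pile at (322,287) and the cradle at (525,300), with the jaw at the far end.

```bash
cat >> h.py <<'E'
def cam(n):
    m=camera_model(n); f=192/np.tan(np.radians(m['vfov']/2))
    return m['origin'],R.from_euler('xyz',m['attitude'],degrees=True).as_matrix(),f,m['cx'],m['cy']
def ray(n,p):
    o,A,f,cx,cy=cam(n); d=A@np.array([(p[0]-cx)/f,(p[1]-cy)/f,1]); return o,d/np.linalg.norm(d)
def plane(n,p,z):
    o,d=ray(n,p); return o+d*(z-o[2])/d[2]
def tri(ps,pt):
    (a,u),(b,v)=ray("scene",ps),ray("top",pt)
    s,t=np.linalg.lstsq(np.c_[u,-v],b-a,rcond=None)[0]
    P,Q=a+s*u,b+t*v; return (P+Q)/2,np.linalg.norm(P-Q)
def proj(n,P):
    o,A,f,cx,cy=cam(n); c=A.T@(np.array(P)-o); return np.array([cx+f*c[0]/c[2],cy+f*c[1]/c[2]])
E
python3 - <<'E'
from h import *
S=cv2.imread("pics/scene0.png");T=cv2.imread("pics/top0.png")
def crop(im,x,y,w,h): return cv2.resize(im[y:y+h,x:x+w],(400,300),interpolation=cv2.INTER_CUBIC)
# 80x60 crops, x5 
m=np.vstack([np.hstack([crop(S,292,160,80,60),crop(S,145,200,80,60)]),np.hstack([crop(T,172,155,80,60),crop(T,300,162,80,60)])])
m=np.clip(m.astype(float)*1.6,0,255).astype(np.uint8)
cv2.imwrite("pics/m.png",m)
def comp(im,lo,hi,seed):
    k=cv2.inRange(cv2.cvtColor(im,cv2.COLOR_BGR2HSV),lo,hi); n,l,st,c=cv2.connectedComponentsWithStats(k)
    for i in range(1,n):
        if st[i,4]>12: print(st[i],c[i].round(1), cv2.minAreaRect(np.argwhere(l==i)[:,::-1].astype(np.float32)))
for nm,im,bx in (("S",S,(140,160,240,110)),("T",T,(172,150,200,90))):
    x,y,w,h=bx; c=im[y:y+h,x:x+w]; print(nm,"offset",x,y)
    for col,lo,hi in (("orange",(5,120,120),(18,255,255)),("blue",(100,100,20),(125,255,255)),("black",(0,0,0),(180,255,48)),("green",(40,120,60),(75,255,255))):
        print(col); comp(c,lo,hi,None)
E
```

```text
S offset 140 160
orange
[ 28  67  31  10 148] [42.7 71.5] ((42.77027130126953, 71.62162780761719), (5.096368789672852, 30.57821273803711), 80.53767395019531)
blue
[  21   47   44   37 1077] [41.3 64.1] ((41.34953308105469, 65.13485717773438), (31.997968673706055, 42.2784423828125), 80.13418579101562)
black
[ 168    9   48   51 1830] [191.4  33.3] ((191.9978485107422, 33.73362350463867), (48.768409729003906, 45.53040313720703), 82.40535736083984)
[ 30  79  30  11 203] [44.6 84. ] ((44.59061050415039, 84.01342010498047), (6.8355560302734375, 29.427648544311523), 79.99201965332031)
green
[ 159   31   64   49 1318] [185.8  59.1] ((189.9848175048828, 50.38206481933594), (49.89644241333008, 56.25167465209961), 76.32869720458984)
T offset 172 150
orange
[152  24  24   4  90] [163.7  25.5] ((163.5, 25.5), (3.0, 23.0), 90.0)
blue
[ 148   20   33   45 1234] [163.7  44.8] ((164.0, 42.0), (44.0, 32.0), 90.0)
[160  20  10   3  28] [164.2  21. ] ((164.5, 21.0), (9.0, 2.0), 0.0)
black
[  17   12   34   42 1155] [33.5 32. ] ((33.50885009765625, 32.36725616455078), (31.796083450317383, 40.70962905883789), 3.814074993133545)
green
[ 13  14  47  50 752] [42.8 47.4] ((36.19999694824219, 37.900001525878906), (43.33352279663086, 50.84978485107422), 4.39870548248291)
```

View pics/m.png

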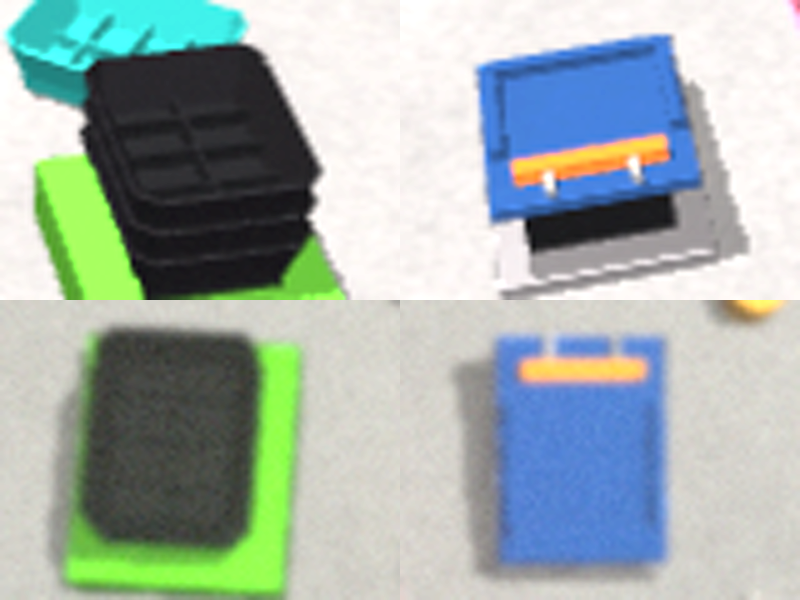

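The montage shows the top tray's rim clearly. Its near and +y edges are clean in the scene view, and its far and left edges in the top view. The cradle plate and the orange bar show in both views. Next I fit those edges and solve for heights.

```bash
cat >> h.py <<'E'
IM={}
def edge(n,a,b,file=None,N=40,w=4,ch=None):
    """subpixel line near segment a-b -> two end points"""
    if n not in IM: IM[n]=cv2.GaussianBlur(cv2.imread(file or f"pics/{n}0.png"),(0,0),0.8).astype(np.float32)
    a,b=np.array(a,float),np.array(b,float); t=(b-a)/np.linalg.norm(b-a); nn=np.array([-t[1],t[0]])
    o=np.arange(-w,w+.01,.1); pts=[]
    for s in np.linspace(0,1,N):
        q=a+s*(b-a)+o[:,None]*nn
        pr=cv2.remap(IM[n],q[:,0].astype(np.float32)[None],q[:,1].astype(np.float32)[None],cv2.INTER_LINEAR)[0]
        g=np.linalg.norm(np.gradient(cv2.GaussianBlur(pr,(1,9),0),axis=0),axis=1)*np.exp(-(o/(w*.7))**2); pts.append(q[g.argmax()])
    vx,vy,x,y=cv2.fitLine(np.array(pts,np.float32),cv2.DIST_HUBER,0,.01,.01).ravel(); d=np.array([vx,vy]);c=np.array([x,y])
    return [c+d*((p-c)@d) for p in (a,b)]
E
python3 - <<'E'
from h import *
S,T="scene","top"
tf=edge(T,(194,160.8),(220,162)); tl=edge(T,(191.2,165),(188.6,195)); tr=edge(T,(224,168),(221.4,200)); tn=edge(T,(194,204),(217,204.5))
sn=edge(S,(313,171),(341,168.6)); sr=edge(S,(347.5,173.5),(355,191))
ang=lambda P,Q: np.degrees(np.arctan2(*(Q-P)[1::-1]))
for z in (.115,.125,.135,.145,.155):
    L=[[plane(n,p,z) for p in e] for n,e in ((T,tf),(T,tl),(S,sn),(S,sr))]
    yaw=np.radians(-4.2);u=np.array([np.cos(yaw),np.sin(yaw),0]);v=np.array([-u[1],u[0],0])
    m=[np.mean(l,0) for l in L]
    print(z,"len",((m[0]-m[2])@u).round(4),"y edge T,S",(m[1]@v).round(4),(m[3]@v).round(4),"yaws",[round(ang(*l),1) for l in L],"far u",(m[0]@u).round(4))
    R2=[np.mean([plane(n,p,z-.048) for p in e],0) for n,e in ((T,tr),(T,tn))]
    print("   width to low right",(m[1]@v-R2[0]@v).round(4),"len to low near",(m[0]@u-R2[1]@u).round(4))
# cradle
E_={}
for k,n,a,b in (("near",S,(162,212.5),(198,207.5)),("left",S,(161,216),(163.2,241)),("right",S,(200,211),(204.4,234)),("far",S,(166,243),(203,237.6)),
 ("left",T,(319.2,172),(319.2,212)),("right",T,(352.8,172),(352.8,212)),("far",T,(322,169.4),(328,169.4)),("near",T,(322,214.8),(350,214.8)),
 ("oin",S,(168.5,231),(198,226.8)),("oin",T,(325,178),(349,178)),("oout",T,(325,173.5),(349,173.5)),("lipin",S,(168,215),(194,210))):
    E_[n,k]=edge(n,a,b,w=2); print(n,k,np.round(E_[n,k],1).tolist())
for z in (.05,.07,.09,.11):
    print(z,{k:np.round([plane(k[0],p,z)[:2] for p in e],4).tolist() for k,e in E_.items() if k[1] in("left","right")})
yc=-.19
for k,e in E_.items():
    if k[1] in("left","right"): continue
    out=[]
    for p in e:
        o,d=ray(k[0],p); out.append((o,d))
    # line plane normal -> intersect with y=yc : x = a + b*z
    nrm=np.cross(out[0][1],out[1][1]); o=out[0][0]
    b=-nrm[2]/nrm[0]; a=o[0]-(nrm[1]*(yc-o[1])-nrm[2]*o[2])/nrm[0]
    print(k,"x=",a.round(4),"+",b.round(3),"z")
E
```

```text
0.115 len 0.1794 y edge T,S 0.3142 0.3254 yaws [np.float64(-92.5), np.float64(177.2), np.float64(84.5), np.float64(-3.9)] far u 0.6454
   width to low right 0.1165 len to low near 0.1487
0.125 len 0.1636 y edge T,S 0.3124 0.3207 yaws [np.float64(-92.5), np.float64(177.2), np.float64(84.5), np.float64(-3.9)] far u 0.6425
   width to low right 0.1157 len to low near 0.1477
0.135 len 0.1477 y edge T,S 0.3107 0.3161 yaws [np.float64(-92.5), np.float64(177.2), np.float64(84.5), np.float64(-3.9)] far u 0.6397
   width to low right 0.115 len to low near 0.1467
0.145 len 0.1318 y edge T,S 0.3089 0.3114 yaws [np.float64(-92.5), np.float64(177.2), np.float64(84.5), np.float64(-3.9)] far u 0.6369
   width to low right 0.1142 len to low near 0.1457
0.155 len 0.116 y edge T,S 0.3072 0.3068 yaws [np.float64(-92.5), np.float64(177.2), np.float64(84.5), np.float64(-3.9)] far u 0.634
   width to low right 0.1135 len to low near 0.1447
scene near [[162.0, 212.3], [197.9, 206.9]]
scene left [[160.6, 216.0], [162.8, 241.0]]
scene right [[199.8, 211.0], [204.5, 234.0]]
scene far [[166.0, 243.3], [203.0, 
[... 893 characters left out ...]
cene', 'right'): [[0.5619, -0.1973], [0.6652, -0.1965]], ('top', 'left'): [[0.6314, -0.1966], [0.4836, -0.194]], ('top', 'right'): [[0.6324, -0.3189], [0.4845, -0.3132]]}
0.11 {('scene', 'left'): [[0.5796, -0.3138], [0.6867, -0.314]], ('scene', 'right'): [[0.585, -0.1981], [0.6862, -0.1973]], ('top', 'left'): [[0.626, -0.194], [0.4801, -0.1914]], ('top', 'right'): [[0.627, -0.3147], [0.4809, -0.3092]]}
('scene', 'near') x= 0.4355 + 1.178 z
('scene', 'far') x= 0.5848 + 1.037 z
('top', 'far') x= 0.6663 + -0.275 z
('top', 'near') x= 0.4893 + -0.172 z
('scene', 'oin') x= 0.5318 + 1.087 z
('top', 'oin') x= 0.6326 + -0.255 z
('top', 'oout') x= 0.65 + -0.265 z
('scene', 'lipin') x= 0.4503 + 1.163 z
```

Call:
send_rows:
  moves:
    - [[-0.3,-0.35,-0.3,0,0,0,0],[-0.3,-0.35,-0.3,0,0,0,0],[-0.3,-0.35,-0.3,0,0,0,0],[-0.3,-0.35,-0.3,0,0,0,0],[-0.3,-0.35,-0.3,0,0,0,0],[-0.3,-0.35,-0.3,0,0,0,0],[-0.3,-0.35,-0.3,0,0,0,0],[-0.3,-0.35,-0.3,0,0,0,0]]

```text
time_s: 0.9
ee_pos: [0.4066, 0.3187, 0.2185]
ee_rot: [-180.0, -0.0, 161.1]
force: [0.7, 0.5, 0.4]
width: 0.377
gripper_force: 0.0
```

```bash
cat >> h.py <<'E'
def tool(yaw,lean):
    """tool R: y along heading yaw, z leaning 'lean' deg from down toward heading"""
    f=np.array([np.cos(np.radians(yaw)),np.sin(np.radians(yaw)),0]);u=np.array([0,0,1.]);l=np.radians(lean)
    z=f*np.sin(l)-u*np.cos(l); y=f*np.cos(l)+u*np.sin(l); return np.c_[np.cross(y,z),y,z]
def plan(wps,start=None,q=2,step=.045,deg=8):
    """wps: list of (pos,R,n or None); prints rows (no gripper), rounded to q decimals"""
    s=ctrl.state(); p,A=(s['ee_pos'],R.from_euler('xyz',s['ee_rot'],degrees=True).as_matrix()) if start is None else start
    p=np.array(p,float)
    for P,B,n in wps:
        P=np.array(P,float)
        need=max(np.linalg.norm(P-p)/step,np.degrees(R.from_matrix(A.T@B).magnitude())/deg)
        n=n or max(1,int(np.ceil(need)))
        for k in range(n,0,-1):
            sh=np.round(A.T@(P-p)/k/.1,q); rv=np.round(R.from_matrix(A.T@B).as_rotvec()/k/(np.pi/2),q)
            p=p+A@sh*.1; A=A@R.from_rotvec(rv*np.pi/2).as_matrix()
            print([float(x) for x in sh]+[float(x) for x in rv])
        print("-> pose",p.round(4),"err mm",((P-p)*1e3).round(1),"deg",np.degrees(R.from_matrix(A.T@B).magnitude()).round(2))
    return p,A
E
cat > g.py <<'E'
from h import *
C=np.array([.5836,.2123,.112]); YAW=-3.8   # tray centre estimate
E
python3 - <<'E'
from g import *
s=ctrl.state(); print(s['ee_pos'],s['ee_rot'],s['width'])
A=tool(YAW,25); f=A[:,1]; rim=C+R.from_euler('z',YAW,degrees=True).apply([-.073,0,.023]); print("rim",rim)
plan([(rim-.06*A[:,2],A,None)])
S,T="scene","top"; L={}
for k,n,a,b in (("near",S,(162,212.5),(198,207.5)),("far",S,(166,243),(203,237.6)),("farT",T,(322,169.4),(328,169.4)),("nearT",T,(322,214.8),(350,214.8)),
 ("oin",S,(168.5,231),(198,226.8)),("oinT",T,(325,178),(349,178)),("ooutT",T,(325,173.5),(349,173.5)),("lipin",S,(168,215),(194,210))):
    e=edge(n,a,b,w=2); (o,d),(_,d2)=ray(n,e[0]),ray(n,e[1]); m=np.cross(d,d2)
    L[k]=(o[0]-(m[1]*(-.257-o[1])-m[2]*o[2])/m[0],-m[2]/m[0]); print(k,np.round(L[k],4))
c,s_=np.cos(.17),np.sin(.17)
def solve(ks): # ks: name,(bx,bz) ; X+dx = a+b(Z+dz)
    M=[];r=[]
    for k,bx,bz in ks:
        a,b=L[k];dx,dz=bx*c-bz*s_,bx*s_+bz*c; M.append([1,-b]); r.append(a+b*dz-dx)
    x,*_=np.linalg.lstsq(np.array(M),np.array(r),rcond=None); print([k[0] for k in ks],x.round(4),"res mm",((np.array(M)@x-r)*1e3).round(1))
    return x
solve([("oin",.051,.010),("oinT",.051,0)])
solve([("oin",.051,.010),("lipin",-.059,.008)])
solve([("oin",.051,.010),("oinT",.051,0),("lipin",-.059,.008)])
for x0 in (-.071,-.067,-.063): solve([("near",x0,.008),("farT",x0+.168,0)])
E
```

```text
[0.40655661 0.31870619 0.21849697] [-1.79997052e+02 -6.51419650e-04  1.61058791e+02] 0.37662185879774074
rim [0.51076049 0.21713799 0.135     ]
[-0.11, -0.07, 0.03, -0.02, -0.02, 0.08]
[-0.11, -0.06, 0.03, -0.02, -0.02, 0.08]
[-0.12, -0.04, 0.03, -0.02, -0.02, 0.08]
[-0.12, -0.03, 0.04, -0.02, -0.02, 0.08]
[-0.12, -0.01, 0.04, -0.02, -0.02, 0.08]
[-0.12, 0.0, 0.04, -0.03, -0.01, 0.08]
[-0.12, 0.01, 0.04, -0.02, -0.02, 0.09]
[-0.12, 0.03, 0.05, -0.03, -0.01, 0.08]
[-0.11, 0.05, 0.05, -0.02, -0.02, 0.09]
[-0.11, 0.06, 0.06, -0.03, -0.01, 0.08]
-> pose [0.4857 0.2189 0.19  ] err mm [-0.2 -0.1 -0.6] deg 0.5
near [0.4348 1.1783]
far [0.5842 1.0373]
farT [ 0.6669 -0.2749]
nearT [ 0.4898 -0.1723]
oin [0.5312 1.0874]
oinT [ 0.6331 -0.2553]
ooutT [ 0.6505 -0.2654]
lipin [0.4517 1.1629]
['oin', 'oinT'] [0.5658 0.058 ] res mm [-0. -0.]
['oin', 'lipin'] [ 0.4157 -0.08  ] res mm [-0. -0.]
['oin', 'oinT', 'lipin'] [0.5666 0.0539] res mm [ 5.2 -0.3 -4.9]
['near', 'farT'] [0.5544 0.045 ] res mm [-0. -0.]
['near', 'farT'] [0.5504 0.0444] res mm [-0. -0.]
['near', 'farT'] [0.5465 0.0437] res mm [-0. -0.]
```

Call:
send_rows:
  moves:
    - [[-0.3,-0.11,-0.07,0.03,-0.02,-0.02,0.08],[-0.3,-0.11,-0.06,0.03,-0.02,-0.02,0.08],[-0.3,-0.12,-0.04,0.03,-0.02,-0.02,0.08],[-0.3,-0.12,-0.03,0.04,-0.02,-0.02,0.08],[-0.3,-0.12,-0.01,0.04,-0.02,-0.02,0.08],[-0.3,-0.12,0.0,0.04,-0.03,-0.01,0.08],[-0.3,-0.12,0.01,0.04,-0.02,-0.02,0.09],[-0.3,-0.12,0.03,0.05,-0.03,-0.01,0.08]]

```text
time_s: 1.7
ee_pos: [0.4684, 0.2404, 0.1952]
ee_rot: [159.7, 2.9, 101.3]
force: [-0.0, -0.4, 0.3]
width: 0.348
gripper_force: 0.0
```

Call:
send_rows:
  moves:
    - [[-0.3,-0.11,0.05,0.05,-0.02,-0.02,0.09],[-0.3,-0.11,0.06,0.06,-0.03,-0.01,0.08],[-0.3,0,0,0,0,0,0]]

```text
time_s: 2.0
ee_pos: [0.4849, 0.22, 0.1891]
ee_rot: [154.9, -0.4, 86.4]
force: [0.6, 0.2, 0.3]
width: 0.354
gripper_force: 0.0
```

```bash
cat >> g.py <<'E'
BED=np.array([.5655,-.257,.0555])
E
python3 - <<'E'
from g import *
s=ctrl.state(); print(s['time_s'],s['ee_pos'],s['ee_rot'],s['width'],s['q'].round(0))
A=tool(YAW,25); rim=C+R.from_euler('z',YAW,degrees=True).apply([-.073,0,.023])
plan([(rim-.02*A[:,2],A,4)],q=3)
S=grab_frame("scene");T=grab_frame("top");cv2.imwrite("pics/scene1.png",S);cv2.imwrite("pics/top1.png",T)
p=proj("scene",rim);print("tcp px",proj("scene",s['ee_pos']),"rim px",p)
def crop(im,c,w=100,h=150):
    x,y=int(c[0]-w/2),int(c[1]-h/2); print(x,y); return np.clip(cv2.resize(im[y:y+h,x:x+w],(400,600),interpolation=cv2.INTER_CUBIC)*1.7,0,255).astype(np.uint8)
cv2.imwrite("pics/m1.png",np.hstack([crop(S,p-[0,20]),crop(T,proj("top",rim))]))
E
```

```text
2.0 [0.48490461 0.21995783 0.18911038] [154.87503802  -0.35959479  86.35983185] 0.3544671044754466 [ 29. -25. 116. -14.  68.  35.]
[-0.003, 0.001, 0.1, 0.0, -0.001, -0.0]
[-0.003, 0.002, 0.1, 0.0, -0.001, -0.0]
[-0.003, 0.001, 0.1, 0.001, -0.001, -0.0]
[-0.004, 0.002, 0.1, 0.0, -0.001, -0.0]
-> pose [0.5023 0.2177 0.1531] err mm [ 0.  0. -0.] deg 0.05
tcp px [324.40663404 151.52446205] rim px [325.0176017  170.00175079]
275 75
152 126
```

View pics/m1.png

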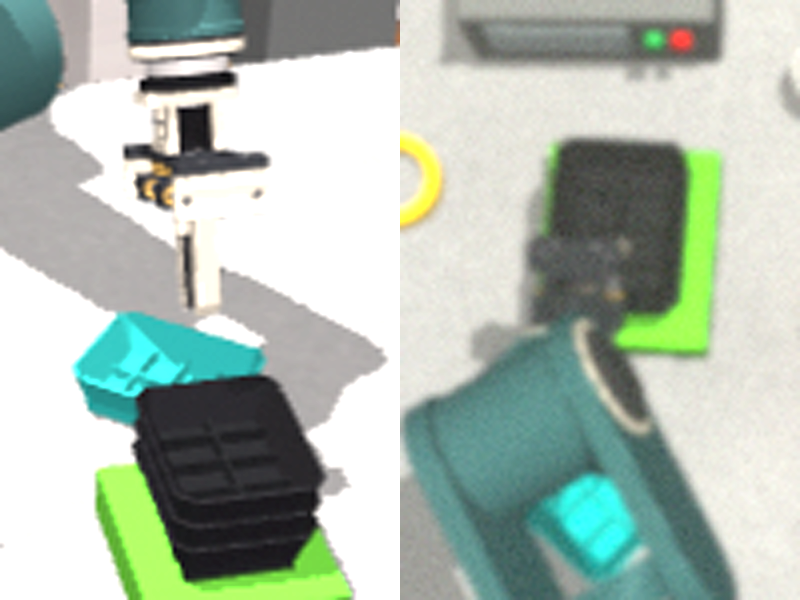

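The scene panel has the finger tip at about pixel (326.5,152) and the near rim middle at about (325,171). Both match the predictions, so I descend along the wall.

Call:
send_rows:
  moves:
    - [[-0.3,0,0,0.1,0,0,0],[-0.3,0,0,0.1,0,0,0],[-0.3,-0.01,0.01,0.1,0,0,0],[-0.3,0,0,0.1,0,0,0],[-0.3,0,0,0.1,0,0,0],[-0.3,0,0,0.1,0,0,0]]

```text
time_s: 2.7
ee_pos: [0.5119, 0.2183, 0.1352]
ee_rot: [154.9, -0.4, 86.5]
force: [0.7, -0.2, 0.8]
width: 0.348
gripper_force: 0.0
```

Call:
send_rows:
  moves:
    - [[-0.3,0,0,0.1,0,0,0],[-0.3,0,0,0.05,0,0,0],[-0.3,0,0,0,0,0,0]]

```text
time_s: 3.0
ee_pos: [0.5179, 0.2179, 0.1217]
ee_rot: [154.9, -0.3, 86.5]
force: [-0.2, -1.1, 0.0]
width: 0.351
gripper_force: 0.0
```

Run:
```python
from g import *
s=ctrl.state(); A=R.from_euler('xyz',s['ee_rot'],degrees=True).as_matrix(); rim=C+R.from_euler('z',YAW,degrees=True).apply([-.073,0,.023])
print(s['time_s'],s['ee_pos'],"tcp rel rim in tool",A.T@(s['ee_pos']-rim),s['force'])
S=grab_frame("scene");cv2.imwrite("pics/scene2.png",S)
cv2.imwrite("pics/m2.png",np.clip(cv2.resize(S[110:220,280:390],(600,600),interpolation=cv2.INTER_CUBIC)*2.2,0,255).astype(np.uint8))
```

```text
3.0 [0.51787108 0.2178961  0.12173782] tcp rel rim in tool [0.00111593 0.00076225 0.01500647] [-0.22326764 -1.09552769  0.01712607]
```

View pics/m2.png

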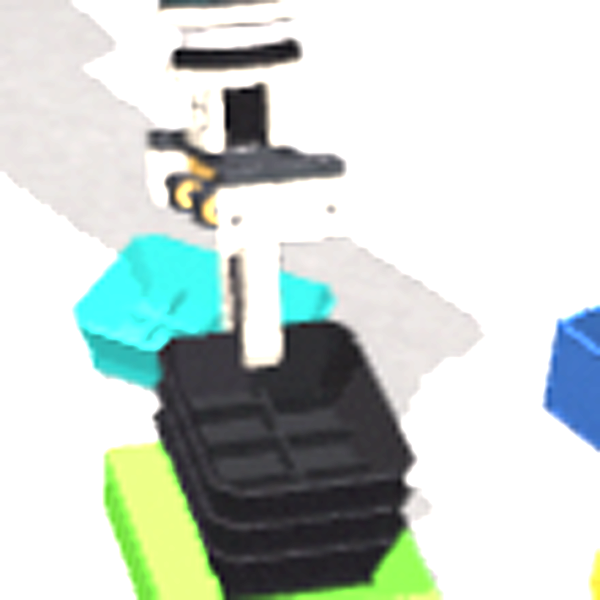

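The inner finger is inside the near wall and the outer one is behind it, with no contact force. I close now.

Call:
send_rows:
  moves:
    - [[-0.6,0,0,0,0,0,0],[-0.8,0,0,0,0,0,0],[-1,0,0,0,0,0,0],[-1,0,0,0,0,0,0],[-1,0,0,0,0,0,0],[-1,0,0,0,0,0,0]]
  force: 35

```text
time_s: 3.65
ee_pos: [0.5179, 0.2182, 0.1228]
ee_rot: [154.9, -0.4, 86.5]
force: [-1.1, 1.5, 1.0]
width: 0.032
gripper_force: 35.0
```

Run:
```python
from g import *
s=ctrl.state(); print(s['ee_pos'],s['ee_rot'],s['width'],s['gripper_force'],s['force'],s['moment'])
p=s['ee_pos']; A=R.from_euler('xyz',s['ee_rot'],degrees=True).as_matrix()
plan([(p+[0,0,.03],A,4),(p+[0,0,.11],A,4)])
```

```text
[0.51787848 0.21816727 0.12277894] [154.8573282   -0.37190007  86.50868061] 0.03183119949253552 34.99642252922058 [-1.10978673  1.53883774  1.03403891] [0.01680057 0.38276815 0.09804671]
[0.0, 0.03, -0.07, 0.0, 0.0, 0.0]
[0.0, 0.03, -0.07, 0.0, 0.0, 0.0]
[0.0, 0.03, -0.07, 0.0, 0.0, 0.0]
[0.0, 0.04, -0.06, 0.0, 0.0, 0.0]
-> pose [0.5182 0.218  0.1527] err mm [-0.3  0.2  0. ] deg 0.0
[0.0, 0.08, -0.18, 0.0, 0.0, 0.0]
[0.0, 0.09, -0.18, 0.0, 0.0, 0.0]
[0.0, 0.08, -0.18, 0.0, 0.0, 0.0]
[0.01, 0.09, -0.19, 0.0, 0.0, 0.0]
-> pose [0.518  0.2184 0.2333] err mm [-0.1 -0.3 -0.5] deg 0.0
```

Call:
send_rows:
  moves:
    - [[-1,0,0.03,-0.07,0,0,0],[-1,0,0.03,-0.07,0,0,0],[-1,0,0.03,-0.07,0,0,0],[-1,0,0.04,-0.06,0,0,0],[-1,0,0.08,-0.18,0,0,0],[-1,0,0.09,-0.18,0,0,0],[-1,0,0.08,-0.18,0,0,0],[-1,0.01,0.09,-0.19,0,0,0]]
  force: 45

```text
time_s: 4.45
ee_pos: [0.5179, 0.2182, 0.2343]
ee_rot: [154.9, -0.4, 86.5]
force: [-0.4, -0.1, -1.7]
width: 0.034
gripper_force: 45.0
```

Run:
```python
from g import *
s=ctrl.state(); print(s['time_s'],s['ee_pos'],s['ee_rot'],s['width'],s['force'],s['moment'])
S=grab_frame("scene");T=grab_frame("top");cv2.imwrite("pics/scene3.png",S);cv2.imwrite("pics/top3.png",T)
cv2.imwrite("pics/m3.png",np.clip(np.hstack([cv2.resize(S[90:220,280:366],(400,600),interpolation=cv2.INTER_CUBIC),cv2.resize(T[130:220,160:220],(400,600),interpolation=cv2.INTER_CUBIC)])*2.,0,255).astype(np.uint8))
```

```text
4.45 [0.51788095 0.21824273 0.23431319] [154.86510119  -0.36497972  86.49664481] 0.03443001998076142 [-0.40563013 -0.06358086 -1.74780358] [-0.01209719  0.59720227 -0.01255056]
```

View pics/m3.png

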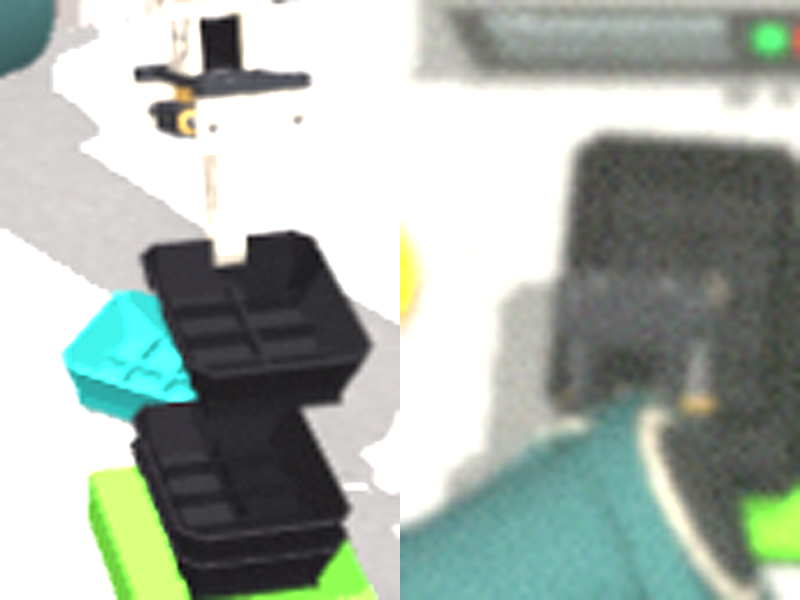

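One tray came up and two stay nested on the stand. I compare edges with the earlier pictures to see whether the tray drooped or yawed in the grip, and plan the transfer.

```bash
cat >> g.py <<'E'
c17,s17=np.cos(.17),np.sin(.17)
E
python3 - <<'E'
from g import *
import h
def pitch(a,b,dz):
    e=edge("scene",a,b); yw=np.radians(YAW); v=np.array([-np.sin(yw),np.cos(yw),0]);u=np.array([np.cos(yw),np.sin(yw),0])
    V=C@v+.0605; P=[]
    for p in e:
        o,d=ray("scene",p); P.append(o+d*(V-o@v)/(d@v))
    D=P[1]-P[0]; return np.degrees(np.arctan2(D[2],D@u)),P[0].round(4),P[1].round(4)
print("before",pitch((347.5,173.5),(355,191),0))
e0=edge("top",(194,160.8),(220,162)); n0=edge("scene",(332,169.5),(343,168.6))
h.IM.clear(); h.IM["scene"]=cv2.GaussianBlur(cv2.imread("pics/scene3.png"),(0,0),.8).astype(np.float32); h.IM["top"]=cv2.GaussianBlur(cv2.imread("pics/top3.png"),(0,0),.8).astype(np.float32)
print("after",pitch((348.5,144),(358,162),0))
e1=edge("top",(190,151),(216,152)); n1=edge("scene",(334,141),(345,140))
ang=lambda e:np.degrees(np.arctan2(*(e[1]-e[0])[::-1]))
print("T far before/after",e0,ang(e0),e1,ang(e1),"S near",n0,n1)
z=.135
for dz,e in ((0,e0),(.1115,e1)): print("far mid T",np.mean([plane("top",p,z+dz) for p in e],0))
s=ctrl.state()
# tray-in-tool at grasp (nominal)
Rt=R.from_euler('z',YAW,degrees=True).as_matrix()
A0=R.from_euler('xyz',[154.86,-.37,86.5],degrees=True).as_matrix(); p0=np.array([.5179,.2182,.1228])
Q=A0.T@Rt; t=A0.T@(C-p0); print("tray in tool pos",t)
E
```

```text
before (np.float64(-0.1904195605896379), array([0.5504, 0.2751, 0.1374]), array([0.6375, 0.2694, 0.1372]))
after (np.float64(0.49899784695775573), array([0.5381, 0.276 , 0.243 ]), array([0.6342, 0.2696, 0.2438]))
T far before/after [array([194.02378995, 160.32568381]), array([220.01858276, 161.62952867])] 2.871431016680262 [array([190.04619948, 150.16630513]), array([216.02184729, 151.60575067])] 3.171812623227697 S near [array([331.99376684, 168.66696095]), array([342.99988454, 168.58460608])] [array([333.95452073, 140.62201297]), array([344.91615226, 139.30311966])]
far mid T [0.65666371 0.20759274 0.135     ]
far mid T [0.65874707 0.20874891 0.2465    ]
tray in tool pos [-0.00194781  0.0551086   0.03777815]
```

Grip is good: no droop (under 0.7°) and yaw is unchanged. Planning the transfer to above the cradle, 8° nose-down relative to the bed.

```bash
cat >> g.py <<'E'
Q=R.from_euler('xyz',[154.86,-.37,86.5],degrees=True).as_matrix().T@R.from_euler('z',YAW,degrees=True).as_matrix(); t=np.array([-.0019,.0551,.0378])
Rb=R.from_euler('y',-.17).as_matrix()
def tgt(x,z,d,y=0,yaw=0):
    """tool pose for tray centre (x,y,z) in bed, nose-down d deg"""
    Rt=Rb@R.from_euler('zy',[yaw,d],degrees=True).as_matrix(); A=Rt@Q.T
    return BED+Rb@np.array([x,y,z])-A@t, A
def tray(s=None):
    s=s or ctrl.state(); A=R.from_euler('xyz',s['ee_rot'],degrees=True).as_matrix()
    B=Rb.T@A@Q; p=Rb.T@(s['ee_pos']+A@t-BED)
    F=p+B@[.059,0,-.023]; N=p+B@[-.059,0,-.023]
    print("t",s['time_s'],"tray in bed mm",(p*1e3).round(1),"pitch down",np.degrees(np.arcsin(-B[2,0])).round(2),"yaw",np.degrees(np.arctan2(B[1,0],B[0,0])).round(2),"F",(F*1e3).round(1),"N",(N*1e3).round(1),"force bed",(Rb.T@s['force']).round(1),"q",s['q'].round(0))
E
python3 - <<'E'
from g import *
tray()
plan([(*tgt(-.016,.12,8),20),(*tgt(-.014,.060,8),4)])
E
```

```text
t 4.55 tray in bed mm [ 47.7 470.  165. ] pitch down 9.49 yaw -3.84 F [101.9 466.1 132.6] N [-14.2 473.9 152.1] force bed [-0.6 -0.1 -1.3] q [ 27. -22. 110. -13.  71.  32.]
[-0.24, -0.02, 0.02, -0.0, 0.0, -0.0]
[-0.24, -0.02, 0.02, -0.0, 0.0, -0.0]
[-0.24, -0.02, 0.02, -0.0, 0.0, -0.0]
[-0.24, -0.02, 0.02, -0.0, 0.0, -0.0]
[-0.24, -0.02, 0.02, -0.0, 0.0, -0.0]
[-0.24, -0.02, 0.02, -0.0, 0.0, -0.0]
[-0.24, -0.02, 0.02, -0.0, 0.0, -0.0]
[-0.24, -0.03, 0.02, -0.0, 0.0, -0.0]
[-0.24, -0.02, 0.02, -0.0, 0.0, -0.0]
[-0.24, -0.03, 0.02, -0.0, 0.0, -0.0]
[-0.24, -0.02, 0.02, -0.0, 0.0, -0.0]
[-0.24, -0.03, 0.02, -0.0, 0.0, -0.0]
[-0.24, -0.02, 0.02, -0.0, 0.0, -0.0]
[-0.24, -0.03, 0.01, -0.0, 0.0, -0.01]
[-0.24, -0.03, 0.02, -0.0, 0.0, -0.0]
[-0.23, -0.03, 0.01, -0.0, 0.0, -0.01]
[-0.23, -0.03, 0.02, -0.0, 0.0, -0.0]
[-0.24, -0.03, 0.01, -0.01, 0.01, -0.01]
[-0.23, -0.04, 0.01, -0.0, 0.0, -0.0]
[-0.24, -0.03, 0.01, -0.01, 0.01, -0.01]
-> pose [ 0.4632 -0.2557  0.1804] err mm [ 0.   0.2 -0.5] deg 0.41
[-0.0, -0.04, 0.15, 0.0, -0.0, 0.0]
[-0.0, -0.04, 0.14, 0.0, -0.0, 0.0]
[-0.0, -0.04, 0.15, 0.0, -0.0, 0.0]
[-0.0, -0.04, 0.14, 0.0, -0.0, 0.0]
-> pose [ 0.4754 -0.2551  0.1215] err mm [-0.1 -0.5 -0.4] deg 0.41
```

Call:
send_rows:
  moves:
    - [[-1,-0.1,0,0,0,0,0],[-1,-0.2,-0.02,0.02,0,0,0],[-1,-0.24,-0.02,0.02,0,0,0],[-1,-0.24,-0.02,0.02,0,0,0],[-1,-0.24,-0.02,0.02,0,0,0],[-1,-0.24,-0.02,0.02,0,0,0],[-1,-0.24,-0.02,0.02,0,0,0],[-1,-0.24,-0.02,0.02,0,0,0]]

```text
time_s: 5.35
ee_pos: [0.4998, 0.0437, 0.2116]
ee_rot: [155.0, -0.3, 86.5]
force: [0.1, -0.2, -1.4]
width: 0.034
gripper_force: 45.0
```

Call:
send_rows:
  moves:
    - [[-1,-0.24,-0.02,0.02,0,0,0],[-1,-0.24,-0.03,0.02,0,0,0],[-1,-0.24,-0.02,0.02,0,0,0],[-1,-0.24,-0.03,0.02,0,0,0],[-1,-0.24,-0.02,0.02,0,0,0],[-1,-0.24,-0.03,0.02,0,0,0],[-1,-0.24,-0.02,0.02,0,0,-0.01],[-1,-0.24,-0.03,0.02,0,0,-0.01]]

```text
time_s: 6.15
ee_pos: [0.477, -0.1469, 0.1876]
ee_rot: [154.9, 0.4, 88.1]
force: [-0.6, 0.1, -2.0]
width: 0.036
gripper_force: 45.0
```

Run:
```python
from g import *
tray()
plan([(*tgt(-.016,.12,8),5),(*tgt(-.014,.060,8),4)],q=3)
```

```text
t 6.15 tray in bed mm [ -1.9 105.9 123.4] pitch down 9.8 yaw -2.2 F [ 52.3 103.4  90.6] N [-63.9 107.9 110.7] force bed [-0.9  0.1 -1.9] q [-26. -32. 121.  10.  69. -26.]
[-0.218, -0.026, 0.007, -0.004, 0.004, -0.004]
[-0.218, -0.027, 0.005, -0.004, 0.004, -0.004]
[-0.217, -0.029, 0.004, -0.004, 0.003, -0.003]
[-0.217, -0.029, 0.002, -0.004, 0.004, -0.004]
[-0.218, -0.031, 0.001, -0.004, 0.003, -0.003]
-> pose [ 0.4632 -0.2555  0.1799] err mm [-0.  0. -0.] deg 0.03
[-0.001, -0.039, 0.145, -0.0, 0.0, -0.0]
[-0.001, -0.04, 0.145, -0.0, 0.0, -0.0]
[-0.001, -0.039, 0.145, -0.0, 0.0, -0.0]
[-0.001, -0.04, 0.145, -0.0, 0.0, -0.0]
-> pose [ 0.4753 -0.2555  0.121 ] err mm [0.  0.  0.1] deg 0.03
```

Call:
send_rows:
  moves:
    - [[-1,-0.218,-0.026,0.007,-0.004,0.004,-0.004],[-1,-0.218,-0.027,0.005,-0.004,0.004,-0.004],[-1,-0.217,-0.029,0.004,-0.004,0.003,-0.003],[-1,-0.217,-0.029,0.002,-0.004,0.004,-0.004],[-1,-0.218,-0.031,0,-0.004,0.003,-0.003],[-1,0,-0.04,0.145,0,0,0],[-1,0,-0.04,0.145,0,0,0],[-1,0,0,0,0,0,0]]

```text
time_s: 6.95
ee_pos: [0.4693, -0.2528, 0.1484]
ee_rot: [153.3, -0.5, 90.3]
force: [0.6, 0.6, -1.8]
width: 0.034
gripper_force: 45.0
```

Run:
```python
from g import *
tray()
plan([(*tgt(-.014,.045,8),5)],q=3)
S=grab_frame("scene");T=grab_frame("top");cv2.imwrite("pics/scene4.png",S);cv2.imwrite("pics/top4.png",T)
cv2.imwrite("pics/m4.png",np.clip(np.hstack([cv2.resize(S[160:260,140:220],(400,500),interpolation=cv2.INTER_CUBIC),cv2.resize(T[140:240,295:375],(400,500),interpolation=cv2.INTER_CUBIC)])*2.,0,255).astype(np.uint8))
```

```text
t 6.95 tray in bed mm [-15.3   2.8  87.8] pitch down 8.15 yaw -0.0 F [39.8  2.8 56.7] N [-77.    2.8  73.4] force bed [ 0.2  0.6 -1.9] q [-41. -25. 120.  19.  66. -46.]
[-0.006, -0.023, 0.083, -0.0, -0.0, -0.0]
[-0.006, -0.023, 0.083, -0.0, -0.0, -0.0]
[-0.007, -0.022, 0.083, -0.001, -0.0, -0.0]
[-0.006, -0.023, 0.083, -0.0, -0.001, -0.0]
[-0.006, -0.023, 0.082, -0.001, -0.0, -0.001]
-> pose [ 0.4778 -0.2555  0.1063] err mm [ 0. -0. -0.] deg 0.06
```

View pics/m4.png

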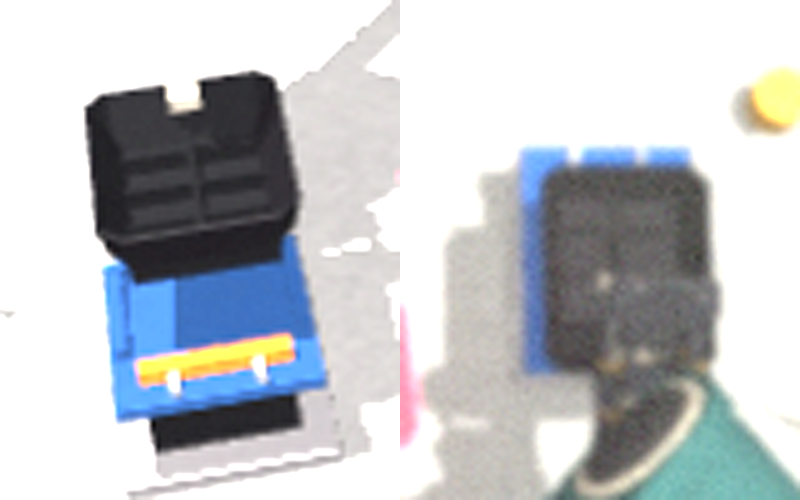

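The scene panel shows the tray level across, above the bed, with the orange jaw bar in front. The top panel shows the tray at x 543–708 over the bed at 522–690. I check the lateral offset with rays.

Run:
```python
from g import *
import h
for n in("scene","top"): h.IM[n]=cv2.GaussianBlur(cv2.imread(f"pics/{n}4.png"),(0,0),.8).astype(np.float32)
s=dict(time_s=6.95,ee_pos=np.array([.4693,-.2528,.1484]),ee_rot=[153.3,-.5,90.3],force=np.zeros(3),q=np.zeros(6))
A=R.from_euler('xyz',s['ee_rot'],degrees=True).as_matrix(); B=A@Q; p=s['ee_pos']+A@t; print("pred centre",p)
for n,l,r in (("top",((323.6,178),(323.6,207)),((356.4,176),(356.6,190))),("scene",((157.3,184),(159,202)),((196.5,181),(199.5,198)))):
    l,r=edge(n,*l),edge(n,*r)
    print(n,np.round(l,1).tolist(),np.round(r,1).tolist())
    for e,sg in ((l,1 if n=="top" else -1),(r,-1 if n=="top" else 1)):
        # intersect edge plane with the rim plane of tray
        P=[]
        for q in e:
            o,d=ray(n,q); nz=B[:,2]; P.append(B.T@(o+d*((p+nz*.023-o)@nz)/(d@nz)-p))
        P=np.array(P)*1e3; print("  in tray frame: mean y",P[:,1].mean().round(1),"slope deg",np.degrees(np.arctan2(*(P[1]-P[0])[1::-1])).round(1),"x",P[:,0].round(0))
f=edge("top",(326,173.8),(353,173.6)); o_=[ray("top",q) for q in f]; nz=B[:,2]
print("far rim x in tray",[(1e3*(B.T@(o+d*((p+nz*.023-o)@nz)/(d@nz)-p))).round(1) for o,d in o_])
```

```text
pred centre [ 0.53551765 -0.25427459  0.1393718 ]
top [[323.1, 178.0], [323.8, 207.0]] [[356.4, 176.0], [356.6, 190.0]]
  in tray frame: mean y 54.3 slope deg -179.8 x [ 55. -47.]
  in tray frame: mean y -61.0 slope deg 178.7 x [63. 14.]
scene [[156.6, 184.1], [158.7, 202.0]] [[196.1, 181.1], [199.5, 198.0]]
  in tray frame: mean y -57.7 slope deg 1.0 x [-46.  44.]
  in tray frame: mean y 59.9 slope deg 0.2 x [-31.  55.]
far rim x in tray [array([73.9, 43.9, 23. ]), array([ 74.8, -50.1,  23. ])]
```

Run:
```python
from g import *
tray()
plan([(*tgt(-.014,.038,8,y=.0012),6),(*tgt(-.014,.034,8,y=.0012),2)],q=3)
```

```text
t 7.05 tray in bed mm [-14.    2.4  90.8] pitch down 8.0 yaw 0.04 F [41.2  2.5 59.8] N [-75.6   2.4  76.2] force bed [-0.1 -0.2 -0.9] q [-41. -25. 120.  19.  66. -46.]
[-0.003, -0.026, 0.084, -0.0, -0.0, 0.0]
[-0.003, -0.026, 0.084, -0.0, -0.0, 0.0]
[-0.002, -0.026, 0.084, -0.0, -0.0, 0.0]
[-0.003, -0.026, 0.084, -0.0, -0.0, 0.0]
[-0.002, -0.026, 0.084, -0.0, -0.0, 0.0]
[-0.003, -0.026, 0.084, -0.0, -0.001, 0.0]
-> pose [ 0.479  -0.2543  0.0994] err mm [0. 0. 0.] deg 0.05
[-0.0, -0.006, 0.019, -0.0, 0.0, 0.0]
[-0.0, -0.005, 0.019, -0.0, 0.0, 0.0]
-> pose [ 0.4797 -0.2543  0.0955] err mm [-0. -0. -0.] deg 0.05
```

Call:
send_rows:
  moves:
    - [[-1,-0.003,-0.026,0.084,0,0,0],[-1,-0.003,-0.026,0.084,0,0,0],[-1,-0.002,-0.026,0.084,0,0,0],[-1,-0.003,-0.026,0.084,0,0,0],[-1,-0.002,-0.026,0.084,0,0,0],[-1,-0.002,-0.026,0.084,0,0,0],[-1,0,0,0,0,0,0],[-1,0,0,0,0,0,0]]

```text
time_s: 7.85
ee_pos: [0.4792, -0.2552, 0.1001]
ee_rot: [153.1, -0.4, 90.3]
force: [-0.6, -0.2, -1.5]
width: 0.034
gripper_force: 45.0
```

Run:
```python
from g import *
tray()
plan([(*tgt(-.014,.035,8,y=.0012),2)],q=3)
```

```text
t 7.85 tray in bed mm [-13.7   0.3  38.8] pitch down 7.96 yaw -0.01 F [41.5  0.3  7.8] N [-75.4   0.3  24.1] force bed [-0.8 -0.2 -1.3] q [-40. -21. 122.  20.  60. -48.]
[0.004, -0.007, 0.017, 0.0, 0.0, -0.0]
[0.004, -0.006, 0.018, 0.0, 0.0, -0.0]
-> pose [ 0.4796 -0.2543  0.0964] err mm [-0.  0.  0.] deg 0.04
```

Call:
send_rows:
  moves:
    - [[-1,0.004,-0.003,0.01,0,0,0],[-1,0.004,-0.003,0.01,0,0,0],[-1,0,-0.003,0.01,0,0,0],[-1,0,-0.003,0.01,0,0,0],[-1,0,0,0,0,0,0]]

```text
time_s: 8.35
ee_pos: [0.4799, -0.2543, 0.0961]
ee_rot: [153.1, -0.3, 90.3]
force: [0.1, 0.5, -2.2]
width: 0.038
gripper_force: 45.0
```

Call:
send_rows:
  moves:
    - [[-1,0,-0.003,0.01,0,0,0],[-1,0,-0.003,0.01,0,0,0],[-1,0,0,0,0,0,0]]

```text
time_s: 8.65
ee_pos: [0.4802, -0.2543, 0.094]
ee_rot: [153.1, -0.3, 90.3]
force: [-0.1, -0.2, -1.4]
width: 0.035
gripper_force: 45.0
```

Run:
```python
from g import *
tray(); print(ctrl.state()['moment'])
```

```text
t 8.65 tray in bed mm [-13.7   1.2  32.5] pitch down 7.94 yaw -0.02 F [41.6  1.1  1.6] N [-75.3   1.2  17.9] force bed [-0.4 -0.2 -1.4] q [-40. -21. 122.  20.  59. -48.]
[-0.0924672   0.53651065 -0.02398237]
```

Call:
send_rows:
  moves:
    - [[-1,0,-0.003,0.01,0,0,0],[-1,0,0,0,0,0,0]]

```text
time_s: 8.85
ee_pos: [0.4805, -0.2544, 0.0931]
ee_rot: [153.1, -0.3, 90.3]
force: [1.2, 0.6, -0.2]
width: 0.035
gripper_force: 45.0
```

Call:
send_rows:
  moves:
    - [[-1,0,-0.003,0.01,0,0,0],[-1,0,0,0,0,0,0]]

```text
time_s: 9.05
ee_pos: [0.4807, -0.2544, 0.0922]
ee_rot: [153.0, -0.3, 90.3]
force: [-2.2, 0.7, 0.1]
width: 0.034
gripper_force: 45.0
```

Call:
send_rows:
  moves:
    - [[-1,0,-0.003,0.01,0,0,0],[-1,0,0,0,0,0,0]]

```text
time_s: 9.25
ee_pos: [0.4809, -0.2544, 0.0911]
ee_rot: [153.0, -0.3, 90.3]
force: [-2.9, 0.0, 2.9]
width: 0.035
gripper_force: 45.1
```

Run:
```python
from g import *
tray(); print(ctrl.state()['moment'])
```

```text
t 9.25 tray in bed mm [-13.5   1.1  29.6] pitch down 7.92 yaw -0.02 F [41.7  1.  -1.3] N [-75.1   1.1  15. ] force bed [-2.3  0.   3.3] q [-40. -21. 122.  20.  59. -48.]
[-0.15297672  0.14299691 -0.02593518]
```

The bed contact is felt at about nominal F = 0. I back off 1.5 mm and slide up the slope toward the jaw.

Call:
send_rows:
  moves:
    - [[-1,0,0.004,-0.014,0,0,0],[-1,0,0.019,0.006,0,0,0],[-1,0,0.019,0.006,0,0,0],[-1,0,0.01,0.003,0,0,0],[-1,0,0,0,0,0,0]]

```text
time_s: 9.75
ee_pos: [0.4857, -0.2543, 0.0933]
ee_rot: [153.1, -0.3, 90.3]
force: [2.1, -0.6, 0.4]
width: 0.032
gripper_force: 45.0
```

Call:
send_rows:
  moves:
    - [[-1,0,0.01,0.003,0,0,0],[-1,0,0,0,0,0,0]]

```text
time_s: 9.95
ee_pos: [0.4866, -0.2543, 0.0935]
ee_rot: [153.1, -0.3, 90.3]
force: [0.3, 0.2, 1.4]
width: 0.03
gripper_force: 45.0
```

Call:
send_rows:
  moves:
    - [[-1,0,0.01,0.003,0,0,0],[-1,0,0,0,0,0,0]]

```text
time_s: 10.15
ee_pos: [0.4876, -0.2543, 0.0937]
ee_rot: [153.1, -0.3, 90.3]
force: [-0.5, 0.2, 1.1]
width: 0.034
gripper_force: 45.0
```

Call:
send_rows:
  moves:
    - [[-1,0,0.01,0.003,0,0,0],[-1,0,0,0,0,0,0]]

```text
time_s: 10.35
ee_pos: [0.4885, -0.2544, 0.0937]
ee_rot: [153.1, -0.3, 90.3]
force: [-4.1, -0.7, 1.3]
width: 0.038
gripper_force: 45.0
```

Run:
```python
from g import *
tray(); print(ctrl.state()['moment'])
```

```text
t 10.35 tray in bed mm [-5.6  1.1 30.9] pitch down 7.97 yaw -0.01 F [49.6  1.1 -0.1] N [-67.2   1.1  16.3] force bed [-3.9 -0.7  2. ] q [-39. -20. 122.  20.  59. -47.]
[-0.20893806  0.6471135  -0.01844243]
```

The jaw is touched exactly where predicted (−4 N, F x = 49.6). I push it back about 9 mm gently.

Call:
send_rows:
  moves:
    - [[-1,0,0.011,0,0,0,0],[-1,0,0.01,0.003,0,0,0],[-1,0,0.01,0.003,0,0,0],[-1,0,0.01,0.003,0,0,0],[-1,0,0.01,0.003,0,0,0],[-1,0,0,0,0,0,0]]

```text
time_s: 10.95
ee_pos: [0.4934, -0.2543, 0.0948]
ee_rot: [153.1, -0.3, 90.3]
force: [-6.2, -1.8, 1.0]
width: 0.036
gripper_force: 45.0
```

Call:
send_rows:
  moves:
    - [[-1,0,0.01,0.003,0,0,0],[-1,0,0.01,0.003,0,0,0],[-1,0,0.01,0.003,0,0,0],[-1,0,0,0,0,0,0]]

```text
time_s: 11.35
ee_pos: [0.4963, -0.2543, 0.0953]
ee_rot: [153.1, -0.3, 90.3]
force: [-7.9, -1.4, 1.5]
width: 0.036
gripper_force: 45.0
```

Run:
```python
from g import *
import h
tray(); print(ctrl.state()['moment'])
S=grab_frame("scene");cv2.imwrite("pics/scene5.png",S)
cv2.imwrite("pics/m5.png",np.clip(cv2.resize(S[185:255,145:215],(600,600),interpolation=cv2.INTER_CUBIC)*2.,0,255).astype(np.uint8))
def orange(f):
    im=cv2.imread(f)[200:255,145:215]; k=cv2.inRange(cv2.cvtColor(im,cv2.COLOR_BGR2HSV),(5,120,120),(18,255,255)); p=np.argwhere(k)
    print(f,len(p),(p.mean(0)[::-1]+[145,200]).round(2),p.min(0),p.max(0))
for f in("pics/scene0.png","pics/scene4.png","pics/scene5.png"): orange(f)
print(proj("scene",BED+Rb@[.051,0,.01])-proj("scene",BED+Rb@[.061,0,.01]))
```

```text
t 11.35 tray in bed mm [ 2.4  1.2 31. ] pitch down 8.02 yaw -0.0 F [57.6  1.2  0. ] N [-59.3   1.2  16.5] force bed [-7.5 -1.4  2.8] q [-39. -19. 121.  20.  58. -47.]
[-0.37196792  1.28617993 -0.1429533 ]
pics/scene0.png 148 [182.74 231.55] [27 23] [36 53]
pics/scene4.png 150 [182.87 231.45] [27 23] [36 53]
pics/scene5.png 152 [182.73 233.02] [29 23] [38 53]
[-0.24487127 -1.8274575 ]
```

View pics/m5.png

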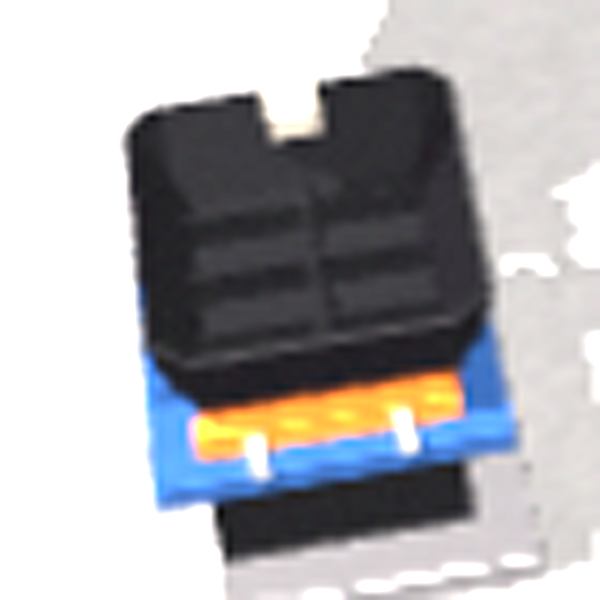

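The tray sits against the orange jaw, which moved 1.57 px, about 8.5 mm, as intended. I push it about 1.5 mm more, then tip the near edge down behind the lip.

Run:
```python
from g import *
def T(x,d): 
    r=np.radians(d); return tgt(x,.059*np.sin(r)+.023*np.cos(r)+.0003,d,y=.0012)
plan([(*T(.004,8),2),(*T(.0035,6),2),(*T(.003,4),2),(*T(.0025,2),2),(*T(.002,0),2)],q=3)
```

```text
[0.0, 0.008, 0.001, -0.0, 0.0, 0.0]
[0.001, 0.008, 0.002, -0.0, 0.0, 0.0]
-> pose [ 0.4979 -0.2543  0.0958] err mm [-0. -0.  0.] deg 0.03
[-0.0, -0.012, 0.018, -0.011, 0.0, -0.0]
[-0.001, -0.012, 0.018, -0.011, 0.0, -0.0]
-> pose [ 0.4974 -0.2543  0.0915] err mm [0. 0. 0.] deg 0.04
[0.0, -0.012, 0.018, -0.011, 0.0, -0.0]
[0.0, -0.012, 0.018, -0.012, 0.0, -0.0]
-> pose [ 0.4971 -0.2543  0.0872] err mm [ 0.  0. -0.] deg 0.05
[-0.0, -0.012, 0.018, -0.011, 0.0, -0.0]
[-0.0, -0.013, 0.019, -0.011, 0.0, -0.0]
-> pose [ 0.4969 -0.2543  0.0827] err mm [-0. -0.  0.] deg 0.05
[-0.0, -0.013, 0.018, -0.011, 0.0, -0.0]
[-0.0, -0.013, 0.018, -0.011, 0.0, -0.001]
-> pose [ 0.4967 -0.2543  0.0783] err mm [-0. -0.  0.] deg 0.04
```

Call:
send_rows:
  moves:
    - [[-1,0,0.008,0.001,0,0,0],[-1,0,0.008,0.002,0,0,0],[-1,0,-0.012,0.018,-0.011,0,0],[-1,0,-0.012,0.018,-0.011,0,0],[-1,0,0,0,0,0,0]]

```text
time_s: 11.9
ee_pos: [0.4972, -0.2543, 0.091]
ee_rot: [151.1, -0.4, 90.3]
force: [-6.8, -1.8, 2.2]
width: 0.033
gripper_force: 45.0
```

Call:
send_rows:
  moves:
    - [[-1,0,-0.012,0.018,-0.011,0,0],[-1,0,-0.012,0.018,-0.012,0,0],[-1,0,0,0,0,0,0]]

```text
time_s: 12.2
ee_pos: [0.4969, -0.2542, 0.0866]
ee_rot: [149.0, -0.4, 90.3]
force: [-7.6, -1.2, 1.7]
width: 0.035
gripper_force: 45.0
```

```bash
cat >> g.py <<'E'
def orange(f):
    im=cv2.imread(f)[200:255,145:215]; k=cv2.inRange(cv2.cvtColor(im,cv2.COLOR_BGR2HSV),(5,120,120),(18,255,255)); p=np.argwhere(k)
    y=p.mean(0)[0]+200; print(f,len(p),"jaw mm ~",((y-231.5)/.183).round(1))
E
python3 - <<'E'
from g import *
tray(); print(ctrl.state()['moment'])
cv2.imwrite("pics/scene6.png",grab_frame("scene")); orange("pics/scene6.png")
E
```

```text
t 12.2 tray in bed mm [ 2.7  1.2 27. ] pitch down 3.93 yaw -0.06 F [59.9  1.2 -0. ] N [-57.8   1.3   8.1] force bed [-7.2 -1.2  2.9] q [-40. -20. 124.  24.  55. -51.]
[-0.32953118  1.15941204 -0.10473027]
pics/scene6.png 152 jaw mm ~ 9.9
```

Call:
send_rows:
  moves:
    - [[-1,0,0.007,0.003,0,0,0],[-1,0,-0.012,0.018,-0.011,0,0],[-1,0,-0.013,0.019,-0.011,0,0],[-1,0,0,0,0,0,0]]

```text
time_s: 12.65
ee_pos: [0.4975, -0.2542, 0.0823]
ee_rot: [147.1, -0.4, 90.3]
force: [-8.3, -2.0, 1.2]
width: 0.034
gripper_force: 45.0
```

Call:
send_rows:
  moves:
    - [[-1,0,-0.013,0.018,-0.011,0,0],[-1,0,0,0,0,0,0]]

```text
time_s: 12.85
ee_pos: [0.4974, -0.2542, 0.0801]
ee_rot: [146.1, -0.4, 90.3]
force: [-7.9, -1.1, 1.4]
width: 0.033
gripper_force: 45.0
```

Run:
```python
from g import *
tray(); print(ctrl.state()['moment'])
cv2.imwrite("pics/scene7.png",grab_frame("scene")); orange("pics/scene7.png")
```

```text
t 12.85 tray in bed mm [ 2.8  1.2 23.9] pitch down 0.95 yaw -0.07 F [61.4  1.2 -0.1] N [-56.5   1.3   1.9] force bed [-7.5 -1.1  2.8] q [-41. -21. 125.  28.  52. -55.]
[-0.32189487  1.17850938 -0.1298143 ]
pics/scene7.png 151 jaw mm ~ 10.3
```

Call:
send_rows:
  moves:
    - [[-1,0,-0.013,0.018,-0.011,0,0],[-1,0,0,0,0,0,0]]

```text
time_s: 13.1
ee_pos: [0.4978, -0.2545, 0.0795]
ee_rot: [145.0, -0.3, 90.3]
force: [-12.0, 1.8, 10.0]
width: 0.03
gripper_force: 45.0
```

Call:
send_rows:
  moves:
    - [[-1,0,-0.009,-0.004,0,0,0],[-1,0,-0.009,-0.004,0,0,0],[-1,0,0,0,0,0,0]]

```text
time_s: 13.4
ee_pos: [0.4962, -0.2546, 0.0792]
ee_rot: [145.0, -0.3, 90.3]
force: [-5.5, -1.2, 7.1]
width: 0.034
gripper_force: 45.0
```

Run:
```python
from g import *
tray(); print(ctrl.state()['moment'])
cv2.imwrite("pics/scene8.png",grab_frame("scene")); orange("pics/scene8.png")
```

```text
t 13.4 tray in bed mm [ 1.7  0.8 24.4] pitch down -0.13 yaw -0.07 F [60.8  0.7  1.5] N [-57.2   0.9   1.3] force bed [-4.3 -1.2  8. ] q [-42. -21. 126.  30.  52. -56.]
[-0.22623644  0.58891999 -0.0325391 ]
pics/scene8.png 150 jaw mm ~ 9.0
```

Call:
send_rows:
  moves:
    - [[-1,0,-0.007,-0.009,0,0,0],[-1,0,-0.004,-0.002,0,0,0],[-1,0,0,0,0,0,0]]

```text
time_s: 13.75
ee_pos: [0.4952, -0.2546, 0.079]
ee_rot: [144.9, -0.3, 90.2]
force: [17.2, -5.1, -5.8]
width: 0.033
gripper_force: 45.0
```

Run:
```python
from g import *
tray(); print(ctrl.state()['moment'])
T=grab_frame("top");S=grab_frame("scene");cv2.imwrite("pics/scene9.png",S); orange("pics/scene9.png")
cv2.imwrite("pics/m9.png",np.clip(np.hstack([cv2.resize(S[180:255,145:205],(400,500),interpolation=cv2.INTER_CUBIC),cv2.resize(T[150:230,305:369],(400,500),interpolation=cv2.INTER_CUBIC)])*2.,0,255).astype(np.uint8))
```

```text
t 13.75 tray in bed mm [ 0.6  0.8 24.5] pitch down -0.19 yaw -0.11 F [59.7  0.7  1.7] N [-58.3   0.9   1.3] force bed [15.9 -5.1 -8.6] q [-42. -21. 126.  30.  52. -56.]
[-0.91670508 -1.22760934 -0.43824644]
pics/scene9.png 150 jaw mm ~ 8.1
```

View pics/m9.png

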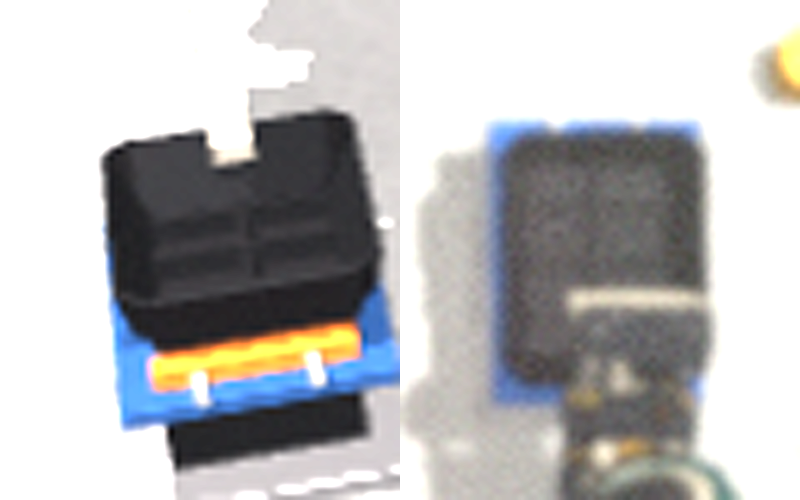

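The jaw is at about 8.1 mm, the foot is hard on the lip (the force has reversed), and the tray lies square on the bed. I ease off slightly and open.

Call:
send_rows:
  moves:
    - [[-1,0,0.006,0.002,0,0,0],[-0.9,0,0,0,0,0,0],[-0.8,0,0,0,0,0,0],[-0.7,0,0,0,0,0,0],[-0.55,0,0,0,0,0,0],[-0.55,0,0,0,0,0,0],[-0.55,0,0,0,0,0,0]]
  force: 10

```text
time_s: 14.55
ee_pos: [0.495, -0.2542, 0.0788]
ee_rot: [145.1, -0.3, 90.3]
force: [-0.3, -0.5, -0.8]
width: 0.229
gripper_force: 0.0
```

Run:
```python
from g import *
tray(); s=ctrl.state(); print(s['width'],s['gripper_force'])
cv2.imwrite("pics/scene10.png",grab_frame("scene")); orange("pics/scene10.png")
```

```text
t 14.55 tray in bed mm [ 0.4  1.3 24.1] pitch down -0.07 yaw -0.06 F [59.5  1.2  1.2] N [-58.5   1.4   1. ] force bed [-0.5 -0.5 -0.8] q [-42. -21. 126.  30.  52. -56.]
0.2286761432731041 0.0
pics/scene10.png 150 jaw mm ~ 8.2
```

Released without contact, jaw at about 8.2 mm. I retreat along the tool axis.

Call:
send_rows:
  moves:
    - [[-0.55,0,0,-0.08,0,0,0],[-0.55,0,0,-0.1,0,0,0],[-0.55,0,0,-0.2,0,0,0],[-0.55,0,0,-0.3,0,0,0],[-0.55,0,0,-0.3,0,0,0],[-0.55,0,0,0,0,0,0]]

```text
time_s: 15.2
ee_pos: [0.4382, -0.256, 0.1638]
ee_rot: [144.8, -0.1, 90.2]
force: [-0.0, -0.9, -0.1]
width: 0.225
gripper_force: 0.0
```

Run:
```python
from g import *
s=ctrl.state(); print(s['time_s'],s['ee_pos'],s['force'])
T=grab_frame("top");S=grab_frame("scene");cv2.imwrite("pics/scene11.png",S); orange("pics/scene11.png")
cv2.imwrite("pics/m11.png",np.clip(cv2.resize(S,(800,600),interpolation=cv2.INTER_CUBIC)*1.5,0,255).astype(np.uint8))
a=cv2.imread("pics/scene10.png");print("tray change after retreat",np.abs(a[205:255,150:210].astype(int)-S[205:255,150:210]).mean())
```

```text
15.2 [ 0.4381971  -0.25599013  0.16383726] [-0.02166691 -0.92200628 -0.07891521]
pics/scene11.png 150 jaw mm ~ 8.2
tray change after retreat 2.650777777777778
```

View pics/m11.png

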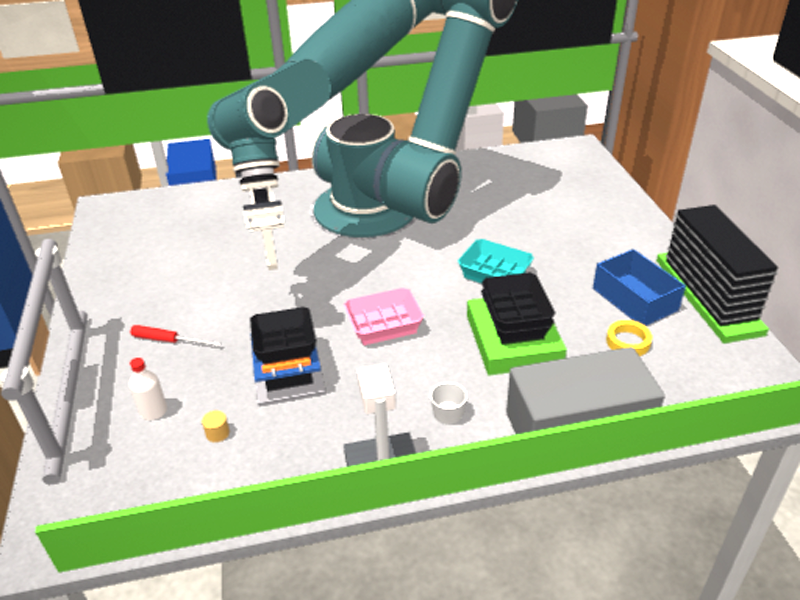

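The tray is clamped in the cradle at (285,340), the two lower trays are in place at (518,305), and the bystanders are untouched. The gripper is clear, so I hand in.

```bash
python3 -c "
from workcell import ctrl
print(ctrl.close_job())"
```

```text
the job is handed in; nothing more can be done
None
```

The top tray is clamped right way up in the cradle between lip and jaw, with the jaw pushed back about 8 mm by my camera estimate; the other two trays look undisturbed, and I handed the job in at about 15 s without getting a verdict back.

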